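# Sort the turned chair parts

### The arm

A 6-joint arm with a two-finger parallel gripper is mounted at the origin on the work surface. World frame = base frame: x ahead of the robot, y to its left, z up, the work surface at z = 0. Lengths are in m, angles in degrees, forces in N, time in s.
With the tool pointing down it reaches from about 0.3 to 0.75 m from the base axis. Payload 8.5 kg.
Tool frame: the origin (TCP) lies at the very end of the fingers, on their centre line; the grasp point (between the pads) lies 19 mm behind it; z points along the fingers, y is the direction in which the jaws open and shut (so a half turn about z gives the same grasp; the last joint's range is limited). The gripper opens to 85 mm and grips with 20 to 120 N. Pads are 22 mm wide; open, the fingers measure 114 mm over their backs; the gripper's body (76 mm by 85 mm) begins 54 mm behind the grasp point. The pads swing forward as they close: fully open they stand 13 mm farther back than shut.
Start: joints at [-84.471, 21.807, 74.336, -0, 83.858, -12.336], TCP at [0.169, -0.523, 0.231] pointing down, gripper open.
Joint ranges: [-178.18, 178.18], [-50.72, 133.34], [12.68, 142.11], [-81.47, 261.47], [9.98, 163.14], [-165.26, 165.26]. Speed limits (degrees/s): [136.94, 136.94, 180, 180, 180, 180].

### API

Orientations are given as a 3x3 rotation matrix whose columns are the frame's x, y, z axes.
In Python, from rig import env, vision, close_job, spotter gives the robot as it stands. The module is installed in compiled form; this text tells all that it offers.
- The arm moves only by the tool jog_arm, never from a script. Its argument "plan" is a list that holds one entry, the list of rows, each a list of 6 numbers: the shift along the tool's x, y, z in units of 40 mm (1.0 is 40 mm), then the turn, a rotation vector about the tool's x, y, z in units of 0.15 rad (1.0 is 0.15 rad). A call has 1 to 10 rows; each row shifts and turns the commanded pose from where the row before left it, along the tool's axes as they then stand; what a row does not reach is not made up. A row lasts 1/10 s, in which the tool goes at most 50 mm and 8.59 degrees, less where a joint would pass 70% of its speed; a pose out of reach is approached as far as the arm can. A call with a number of a shift or a turn outside -1 to 1 is refused whole. A call with a gripper value outside its range is refused whole. "grip" is the opening, from -1 (shut) to 1 (fully open), set as the call begins (left out, the last holds). The fingers move at their own pace and stop on an object; "squeeze" is the grip in N (left out, the last holds). Time passes only in rows, so rows that do not move let the fingers close. It gives the time, the measured TCP pose, the force and the opening at its end, in the units of the state.
- env.observe(): the state, without advancing time (a new reading comes with each control period).
- vision.get_image(name): name is "side" or "top" or "wrist"; returns (picture, depth): 400x640x3 uint8, red, green, blue; 400x640 float32, m along the optical axis (not along the pixel's ray), 0 where there is no reading.
- vision.camera_info(name): a dict with "fx", "fy", "cx", "cy" (pixels), "k1" (the pictures are not rectified: a ray, as slopes to the right and down, at radius r is drawn at 1 + k1 r^2 times it, then the intrinsics apply), "rvec" (rotation vector, rad) and "tvec" (3), from world to camera coordinates, as OpenCV has them. Camera axes: x right, y down, z forward; pixel columns grow to the right and rows downward; lengths in m; the calibration is good to about 2 mm. A picture is of the moment at which its call begins: read the wrist's pose just before it. camera_info takes no time and is no camera call; for the wrist camera it gives the pose at the moment of the call.
- close_job(): hands the job in, once; it reports no verdict.
Trained networks look in the newest picture that a camera, given by its name, has taken for a name from the list of things; names that differ only in an ending like _2 or _b are one class to them, and where a whole thing is asked for, a point or a joint stands for the part that bears it (a point fixed in the world has none). Each returns a list of dicts, best first, with "score" (0 to 1); they miss things now and then, are a little off and sometimes report something else, mostly with a low value. They report only what shows in the picture. A call takes as long as a camera call. They do not tell look-alikes from the thing itself.
- spotter.trace(camera, query): "pixels" (400x640 bool, what is visible of it) and "rect" ([left, top, right, bottom] in pixels, round what is visible of it).
The state is a dict: "time_s": time; "q": joint angles; "qvel": joint speeds; "joint_efforts": joint torques, N m; "position": TCP position; "tool_rot": TCP orientation; "ft_force": force on the tool from outside, world axes, zero at the start; "wrist_torque": the same for the moment, N m; "grip_width": finger opening in m.
Only numpy, scipy, OpenCV 4.12 (cv2) and the standard library are available. Lean on these libraries where they do the work, as an engineer would, in place of code of your own. Each camera call takes 0.05 s, during which the arm holds its last target.

### The job

Sort the loose turned parts of the chair under repair: stand both bun feet upright side by side in the round tub, stand the tall finial upright in the square tray, and lay both spindles lengthwise in the long tray, flat on its floor and not on top of each other. Set every part down rather than dropping it, and leave the glass jar and the roll of tape where they are.

Things in the scene. Friction and masses are not known exactly. Their poses are not given: they have to be found in the camera images.
- foot_a_mid (a point): Short wide round bun foot in dark wood with an 18 mm steel disc in the middle of its top; 58 mm across at its widest (straight-sided from 8 to 25 mm up), 34 mm tall, standing on its wider flat end (48 mm across; the top is 40 mm across), 70 g. The point is its centre, 17 mm above its underside; z points up through the foot. There are two alike.
- foot_b_mid (a point): Short wide round bun foot in dark wood with an 18 mm steel disc in the middle of its top; 58 mm across at its widest (straight-sided from 8 to 25 mm up), 34 mm tall, standing on its wider flat end (48 mm across; the top is 40 mm across), 70 g. The point is its centre, 17 mm above its underside; z points up through the foot. There are two alike.
- finial_mid (a point): Tall turned finial in dark wood standing on the table, 80 mm tall: a base disc 40 mm across and 12 mm thick, a straight round body 28 mm across from 17 to 53 mm up, then a small pointed knob (24 mm across); 80 g. The point is its centre, 40 mm above its underside; z points up towards the knob.
- spindle_a_mid (a point): Turned spindle in dark wood lying on the table, 110 mm long in all: a square block 44 mm long and 20 x 20 mm in the middle, with thin round ends (13 to 17 mm) that hang clear of the surface; 40 g. The point is its centre, 10 mm above its underside; x runs along its length. There are two alike.
- spindle_b_mid (a point): Turned spindle in dark wood lying on the table, 110 mm long in all: a square block 44 mm long and 20 x 20 mm in the middle, with thin round ends (13 to 17 mm) that hang clear of the surface; 40 g. The point is its centre, 10 mm above its underside; x runs along its length. There are two alike.
- tub_floor (a point): Round open white plastic tub, fixed to the table, for the bun feet: 158 mm across inside at the floor, 170 mm over its rim, rim 36 mm above the table, wall 4 mm. The point is the centre of its inner floor, 5 mm above the table.
- square_tray_floor (a point): Square open grey-painted tray, fixed to the table, for the finial: 130 x 130 mm outside, 120 x 120 mm inside, rim 30 mm above the table, wall 5 mm. The point is the centre of its inner floor, 5 mm above the table; x and y run along its sides, z up.
- long_tray_floor (a point): Oblong open plywood tray, fixed to the table, for the spindles: 190 mm (along its x) by 160 mm (along its y) outside, 180 x 150 mm inside, rim 30 mm above the table, wall 5 mm. The point is the centre of its inner floor, 5 mm above the table; x runs along its longer side, z up.
- jar_mid (a point): Closed amber glass jar with a steel cap, 54 mm across, 65 mm tall, standing on the table: to be left alone. The point is its centre, 32.5 mm above its underside.
- tape_mid (a point): Roll of pale masking tape lying flat, 72 mm across, 22 mm tall, with a 52 mm hole: to be left alone. The point is its centre, 11 mm above its underside.
There are look-alikes about, which are no part of the job. What is shaped like the part that bears spindle_b_mid but pink or yellow is not meant.

How it is judged (in metres and radians):
At the end, for the whole second after the job is handed in: Feet stand (0.15 rad) on the tub floor within 60 mm of its middle; finial stands (0.15 rad) on the square tray floor within 42 mm each way; spindles flat on the long tray floor, within 0.3 rad of lengthwise, 42 mm along and 70 mm across of its middle; all at rest (horizontal distance between each of foot_a_mid, foot_b_mid and tub_floor below 0.06 m and height (world z) of each of foot_a_mid, foot_b_mid below 0.031 m and angle between each of foot_a_mid, foot_b_mid, finial_mid's own z axis and vertical below 0.15 rad and height (world z) of finial_mid below 0.053 m and x of finial_mid in the frame of square_tray_floor between -0.042 and 0.042 m and y of finial_mid in the frame of square_tray_floor between -0.042 and 0.042 m and height (world z) of each of spindle_a_mid, spindle_b_mid below 0.024 m and angle between the x axis of each of spindle_a_mid, spindle_b_mid and the x axis of long_tray_floor, either way round below 0.3 rad and x of spindle_a_mid in the frame of long_tray_floor between -0.042 and 0.042 m and y of spindle_a_mid in the frame of long_tray_floor between -0.07 and 0.07 m and x of spindle_b_mid in the frame of long_tray_floor between -0.042 and 0.042 m and y of spindle_b_mid in the frame of long_tray_floor between -0.07 and 0.07 m and linear speed of each of foot_a, foot_b, finial, spindle_a, spindle_b below 0.02 m/s and angular speed of each of foot_a, foot_b, finial, spindle_a, spindle_b below 0.3 rad/s); the robot touches nothing.
It fails at once if a part is dropped from more than about 30 mm (moves faster than 0.8 m/s while the fingers do not touch it) ((linear speed of foot_a above 0.8 m/s and contact force between the fingers and foot_a below 0.05 N) or (linear speed of foot_b above 0.8 m/s and contact force between the fingers and foot_b below 0.05 N) or (linear speed of finial above 0.8 m/s and contact force between the fingers and finial below 0.05 N) or (linear speed of spindle_a above 0.8 m/s and contact force between the fingers and spindle_a below 0.05 N) or (linear speed of spindle_b above 0.8 m/s and contact force between the fingers and spindle_b below 0.05 N)).
It fails at once if the glass jar is moved by more than 30 mm or tipped over (distance of jar_mid from where it was at the start of the episode above 0.03 m or angle between jar_mid's own z axis and vertical above 0.5 rad).
It fails at once if the roll of tape is moved by more than 30 mm or tipped over (distance of tape_mid from where it was at the start of the episode above 0.03 m or angle between tape_mid's own z axis and vertical above 0.5 rad).
It also fails if it takes over 112 s, if anything falls off the work surface, if the arm or the gripper's body presses on something with over 40 N, if the wrist force passes 120 N, or if a joint passes its speed limit or range.

## Working session

There is one attempt and no reset: what is moved stays moved. The work goes in short steps, Python scripts to look and compute and a tool call to move; the robot and the scene stay as the last step left them, time stands still between calls to the robot, and variables do not carry over. Pictures are saved under pics/ and viewed, and the job is handed in when it is done.

Besides the shell and the picture viewer there is one more tool, called after "Request:" in YAML: its name, and indented under it one key for each argument. jog_arm: Moves the arm, as the interface text tells. Its arguments: {"type":"object","properties":{"plan":{"type":"array"},"grip":{"type":"number"},"squeeze":{"type":"number"}},"required":["plan"]}

```bash
ls; mkdir -p pics
python3 - <<'E'
from rig import env, vision
import cv2, numpy as np
print(env.observe())
for n in ("side","top","wrist"):
    p,d=vision.get_image(n); cv2.imwrite(f"pics/{n}0.png",p[:,:,::-1]); np.savez(f"{n}0.npz",p=p,d=d)
    print(n,vision.camera_info(n))
E
```

```text
pics
{'time_s': 0.0, 'q': array([-8.44699973e+01,  2.18410511e+01,  7.43860120e+01,  6.91976351e-04,
        8.38574527e+01, -1.23351875e+01]), 'qvel': array([ 0.09911965, -0.01555551, -0.05855435,  0.04726444,  0.09384426,
        0.01748211]), 'joint_efforts': array([-4.26469023e-04, -4.48461735e+01, -2.31273830e+01, -2.38226348e-04,
        4.82886462e-03, -6.07483344e-06]), 'position': array([ 0.16870499, -0.52317434,  0.2307038 ]), 'tool_rot': array([[ 9.51781382e-01,  3.06777092e-01, -1.30196851e-04],
       [ 3.06776946e-01, -9.51780304e-01,  1.46937087e-03],
       [ 3.26850525e-04, -1.43846123e-03, -9.99998912e-01]]), 'ft_force': array([0.22883779, 0.78792252, 0.2258158 ]), 'wrist_torque': array([0.01085771, 0.00200334, 0.00292481]), 'grip_width': 0.0856335253857193}
side {'fx': 367.17195008376893, 'fy': 367.17195008376893, 'cx': 324.660595644684, 'cy': 199.60411007451003, 'k1': -0.03647826389705457, 'rvec': array([ 0.48494735, -2.74748013,  1.14077765]), 'tvec': array([0.51823319, 0.17691717, 1.09363034])}
top {'fx': 383.9922573628765, 'fy': 383.9922573628765, 'cx': 315.2533004150574, 'cy': 199.55301621998083, 'k1': 0.012030265855708664, 'rvec': array([ 2.14553204, -2.15878685,  0.09985331]), 'tvec': array([0.02573167, 0.5384906 , 0.97622461])}
wrist {'fx': 289.8776461202043, 'fy': 289.8776461202043, 'cx': 322.39632417780246, 'cy': 201.01116867962958, 'k1': -0.007747547093290635, 'rvec': array([-2.31973697,  1.68983198,  0.27582202]), 'tvec': array([-0.55002351, -0.04054934,  0.38145259])}
```

View pics/top0.png

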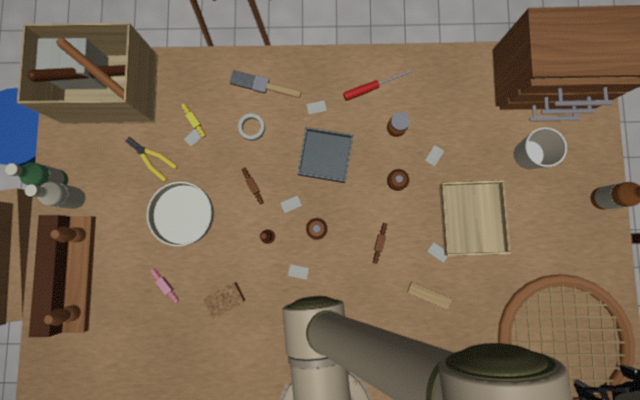

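View pics/side0.png

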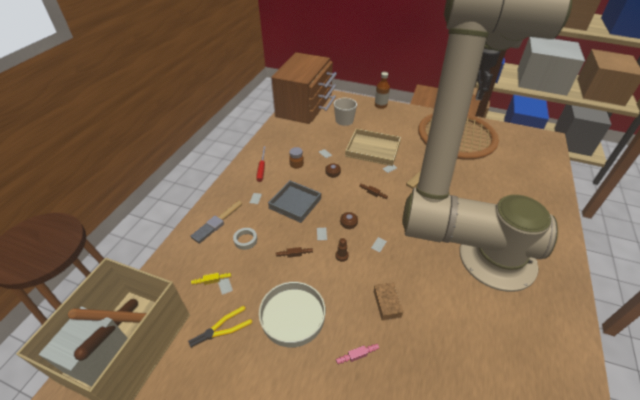

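```bash
cat > h.py <<'E'
from rig import env, vision, spotter
import cv2, numpy as np
def cam(n):
    c=vision.camera_info(n); R=cv2.Rodrigues(np.array(c['rvec']))[0]; return c,R,np.array(c['tvec'])
def slopes(c,uv):
    uv=np.atleast_2d(uv).astype(float); s=(uv-[c['cx'],c['cy']])/[c['fx'],c['fy']]; x=s.copy()
    for _ in range(10): x=s/(1+c['k1']*(x**2).sum(1,keepdims=True))
    return x
def unproj(cm,uv,d):
    c,R,t=cm; s=slopes(c,uv); P=np.c_[s,np.ones(len(s))]*np.asarray(d).reshape(-1,1); return (P-t)@R
def onplane(cm,uv,z):
    c,R,t=cm; s=slopes(c,uv); D=np.c_[s,np.ones(len(s))]@R; C=-R.T@t
    return C+D*((z-C[2])/D[:,2:3])
def cloud(cm,d,mask=None):
    m=d>0
    if mask is not None: m&=mask
    v,u=np.nonzero(m); return unproj(cm,np.c_[u,v],d[v,u]),np.c_[u,v]
E
python3 - <<'E'
from h import *
P={}
for n in ("side","top"):
    p,d=vision.get_image(n); cm=cam(n)
    for q in ("foot_a_mid","finial_mid","spindle_a_mid","tub_floor","square_tray_floor","long_tray_floor","jar_mid","tape_mid"):
        for r in spotter.trace(n,q):
            pts,uv=cloud(cm,d,r['pixels'])
            if len(pts)==0: continue
            hi=np.percentile(pts[:,2],98)
            print(n,q,round(r['score'],2),np.round(r['rect']),len(pts),'mean',pts.mean(0).round(3),'zmax',hi.round(3),'min',np.percentile(pts,2,axis=0).round(3)[:2],'max',np.percentile(pts,98,axis=0).round(3)[:2], 'rgb',p[r['pixels']].mean(0).round())
print(env.observe()['time_s'])
E
```

```text
side foot_a_mid 0.66 [327. 163. 340. 177.] 184 mean [ 0.589 -0.185  0.027] zmax 0.037 min [ 0.565 -0.212] max [ 0.616 -0.167] rgb [97. 70. 52.]
side foot_a_mid 0.39 [260. 284. 325. 346.] 3439 mean [0.505 0.378 0.01 ] zmax 0.037 min [0.425 0.301] max [0.582 0.462] rgb [185. 185. 162.]
side finial_mid 0.56 [335. 237. 348. 260.] 266 mean [0.442 0.158 0.034] zmax 0.079 min [0.424 0.111] max [0.469 0.172] rgb [95. 69. 47.]
side spindle_a_mid 0.73 [359. 185. 388. 196.] 149 mean [ 0.421 -0.14   0.015] zmax 0.023 min [ 0.378 -0.158] max [ 0.466 -0.128] rgb [93. 66. 44.]
side tub_floor 0.85 [258. 284. 327. 346.] 3414 mean [0.505 0.378 0.01 ] zmax 0.037 min [0.425 0.302] max [0.582 0.462] rgb [186. 185. 163.]
side square_tray_floor 0.57 [267. 180. 323. 223.] 1388 mean [ 0.661 -0.006  0.012] zmax 0.032 min [ 0.591 -0.074] max [0.728 0.068] rgb [95. 94. 91.]
side long_tray_floor 0.76 [345. 128. 398. 170.] 1455 mean [ 0.49  -0.394  0.012] zmax 0.032 min [ 0.396 -0.472] max [ 0.58  -0.309] rgb [155. 136. 100.]
side jar_mid 0.7 [291. 147. 308. 172.] 274 mean [ 0.733 -0.187  0.042] zmax 0.069 min [ 
[... 914 characters left out ...]
oor 0.58 [296. 131. 352. 182.] 2370 mean [ 0.664 -0.004  0.01 ] zmax 0.032 min [ 0.595 -0.07 ] max [0.728 0.061] rgb [90. 95. 97.]
top long_tray_floor 0.62 [437. 180. 509. 255.] 4816 mean [ 0.49  -0.394  0.01 ] zmax 0.033 min [ 0.398 -0.468] max [ 0.581 -0.311] rgb [153. 139. 109.]
top jar_mid 0.66 [385. 112. 411. 137.] 431 mean [ 0.732 -0.196  0.053] zmax 0.069 min [ 0.713 -0.221] max [ 0.758 -0.173] rgb [109.  98.  94.]
top tape_mid 0.74 [262. 231. 278. 244.] 192 mean [0.444 0.146 0.043] zmax 0.08 min [0.426 0.132] max [0.463 0.162] rgb [76. 49. 32.]
top tape_mid 0.68 [238. 112. 267. 141.] 410 mean [0.741 0.195 0.016] zmax 0.025 min [0.707 0.162] max [0.774 0.229] rgb [138. 135. 124.]
1.05
```

```bash
cat > meas.py <<'E'
from h import *
def blob(n,p,d,cm,c,r,zlo,zhi=0.2):
    P,uv=cloud(cm,d); m=(np.hypot(P[:,0]-c[0],P[:,1]-c[1])<r)&(P[:,2]>zlo)&(P[:,2]<zhi); return P[m],uv[m]
def rect(P):
    r=cv2.minAreaRect((P[:,:2]*1000).astype(np.float32)); return np.round(r[0],1),np.round(r[1],1),round(r[2],1)
E
python3 - <<'E'
from meas import *
for n in ("top","side"):
    z=np.load(n+"0.npz"); d=z['d']; p=z['p']; cm=cam(n); print(n)
    for nm,c,r,zl in (("footA",(.591,-.194),.04,.03),("footB",(.464,.018),.04,.03),("fin",(.444,.146),.03,.06),("fin",(.444,.146),.03,.03),("fin lo",(.444,.146),.045,.008),("sp1",(.43,-.146),.07,.008),("sp2",(.577,.177),.07,.008),("tub",(.505,.386),.1,.025),("sq",(.664,-.004),.1,.022),("long",(.49,-.394),.13,.022)):
        P,uv=blob(n,p,d,cm,c,r,zl)
        if len(P)<5: print(nm,len(P));continue
        ce,_,V=np.linalg.svd(P[:,:2]-P[:,:2].mean(0)); a=np.degrees(np.arctan2(V[0,1],V[0,0]))
        print(nm,len(P),P.mean(0).round(4),'ext',P.min(0).round(3),P.max(0).round(3),rect(P),'pca',a.round(1))
E
```

```text
top
footA 280 [ 0.5919 -0.1963  0.0341] ext [ 0.567 -0.222  0.03 ] [ 0.618 -0.171  0.04 ] (array([ 591.7, -198. ]), array([50. , 49.9]), 74.7) pca -47.2
footB 274 [0.4636 0.0194 0.0339] ext [ 0.438 -0.005  0.03 ] [0.49  0.044 0.04 ] (array([463.4,  19.7]), array([49.1, 48.7]), 38.2) pca 170.7
fin 70 [0.4443 0.1497 0.0759] ext [0.433 0.139 0.06 ] [0.456 0.161 0.083] (array([444.7, 151.5]), array([21.7, 21.5]), 45.8) pca -151.3
fin 106 [0.4438 0.1473 0.0671] ext [0.431 0.137 0.033] [0.457 0.161 0.083] (array([443.8, 148.8]), array([25.4, 23.5]), 0.6) pca 175.2
fin lo 179 [0.4439 0.146  0.046 ] ext [0.426 0.132 0.01 ] [0.463 0.167 0.083] (array([444.5, 149.8]), array([34.6, 37. ]), 89.6) pca 174.6
sp1 272 [ 0.4255 -0.145   0.0186] ext [ 0.373 -0.164  0.009] [ 0.477 -0.127  0.026] (array([ 425.3, -145.8]), array([ 20.4, 108.2]), 73.6) pca 164.1
sp2 251 [0.5793 0.1909 0.0179] ext [0.53  0.162 0.009] [0.631 0.22  0.027] (array([580.8, 191.9]), array([110.,  20.]), 28.6) pca -151.8
tub 486 [0.5052 0.3896 0.0338] ext [0.422 0.295 0.025] [0.588 0.467 0.042] (array([504.6, 380.3]), array([167.
[... 1041 characters left out ...]
.1416  0.0166] ext [ 0.371 -0.161  0.008] [ 0.478 -0.125  0.024] (array([ 424.8, -144.7]), array([ 23.4, 110. ]), 71.8) pca 164.9
sp2 210 [0.5772 0.1951 0.0169] ext [0.529 0.166 0.008] [0.627 0.225 0.026] (array([577.8, 193.7]), array([107.8,  24.1]), 27.6) pca 28.3
tub 514 [0.5022 0.3794 0.0332] ext [0.419 0.297 0.025] [0.587 0.465 0.04 ] (array([503.9, 381.6]), array([167.4, 167. ]), 19.6) pca 124.1
sq 323 [6.601e-01 2.000e-04 2.790e-02] ext [ 0.586 -0.076  0.022] [0.735 0.071 0.035] (array([660.3,  -2.9]), array([133.7, 132.2]), 80.4) pca 92.7
long 298 [ 0.4866 -0.3863  0.0283] ext [ 0.392 -0.477  0.022] [ 0.584 -0.304  0.035] (array([ 488.6, -390. ]), array([190.4, 169.5]), 1.7) pca 89.1
```

Run:
```python
import cv2,numpy as np
p=cv2.imread("pics/top0.png")
cv2.imwrite("pics/top0c.png",cv2.resize(p[110:280,230:420],None,fx=4,fy=3.5,interpolation=cv2.INTER_CUBIC)[:600,:800])
```

```text
(no output)
```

View pics/top0c.png

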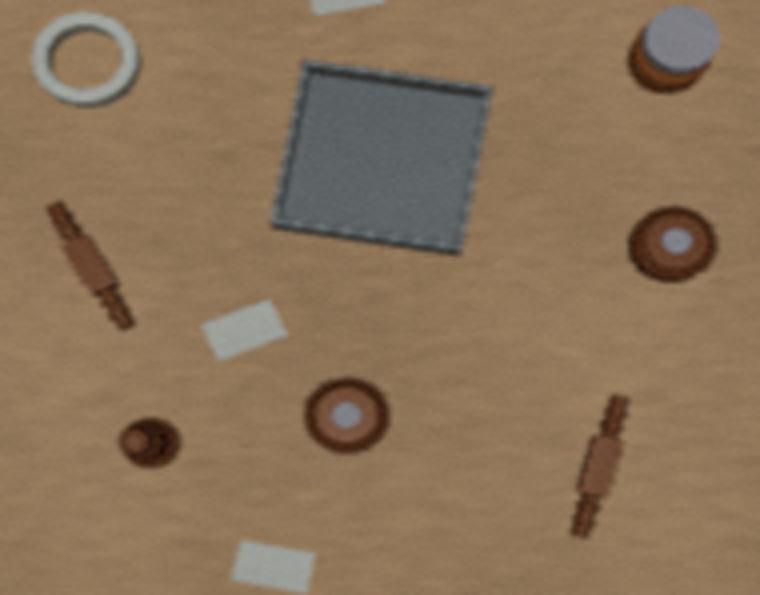

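View pics/wrist0.png

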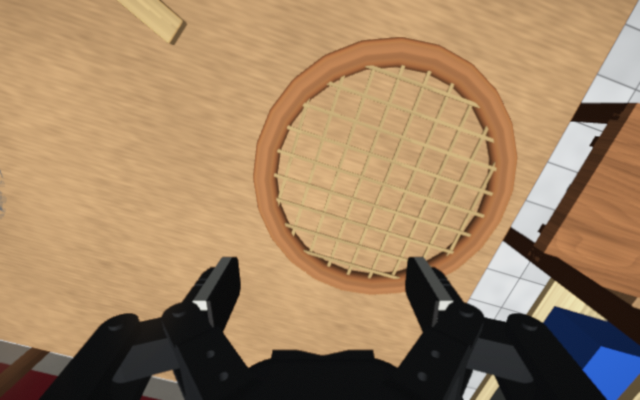

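```bash
cat > to.py <<'E'
import sys,numpy as np
from rig import env
o=env.observe(); R=o['tool_rot']; p=o['position']
x,y,z,yaw=map(float,sys.argv[1:5])
cy=np.degrees(np.arctan2(R[1,0],R[0,0])); 
d=np.array([x,y,z])-p; s=R.T@d/0.04
print('pos',p.round(4),'yaw',cy.round(2),'tilt',np.degrees(np.arccos(-R[2,2])).round(2),'w',round(o['grip_width'],4),'F',o['ft_force'].round(1),'t',o['time_s'])
print('shift units',s.round(2),'|.|/1.25',(np.linalg.norm(s)/1.25).round(2),'turn z units',(np.radians(cy-yaw)/0.15).round(2))
E
python3 to.py .425 -.145 .12 -16.2
```

```text
pos [ 0.1687 -0.5235  0.2313] yaw 17.87 tilt 0.0 w 0.0852 F [ 0.  -1.1 -0.1] t 1.05
shift units [ 9.   -7.04  2.78] |.|/1.25 9.41 turn z units 3.96
```

Request:
jog_arm:
  plan:
    - [[0.9, -0.7, 0, 0, 0, 0], [0.9, -0.7, 0, 0, 0, 0], [0.9, -0.7, 0, 0, 0, 0], [0.9, -0.7, 0, 0, 0, 0], [0.9, -0.7, 0, 0, 0, 0], [0.9, -0.7, 0, 0, 0, 0], [0.9, -0.7, 0, 0, 0, 0], [0.9, -0.7, 0, 0, 0, 0], [0.9, -0.7, 0, 0, 0, 0], [0.9, -0.7, 0, 0, 0, 0]]
  grip: 0.2

```text
time_s: 2.05
position: [0.4262, -0.1448, 0.2316]
tool_rot: [[0.952, 0.307, 0.001], [0.307, -0.952, -0.0], [0.0, 0.0, -1.0]]
ft_force: [0.5, -0.6, 0.6]
grip_width: 0.0512
```

Request:
jog_arm:
  plan:
    - [[0, 0, 0.7, 0, 0, 0.9], [0, 0, 0.7, 0, 0, 0.9], [0, 0, 0.7, 0, 0, 0.9], [0, 0, 0.7, 0, 0, 0.9], [0, 0, 0, 0, 0, 0.36], [0, 0, 0, 0, 0, 0]]

```text
time_s: 2.65
position: [0.4254, -0.1464, 0.1189]
tool_rot: [[0.96, -0.279, -0.001], [-0.279, -0.96, 0.001], [-0.001, -0.0, -1.0]]
ft_force: [-0.3, 0.3, 0.8]
grip_width: 0.0508
```

```bash
python3 to.py .425 -.145 .12 -16.2
python3 - <<'E'
from h import *
p,d=vision.get_image("wrist"); cv2.imwrite("pics/w1.png",p[:,:,::-1])
cm=cam("wrist"); P,uv=cloud(cm,d)
from meas import rect
m=(np.hypot(P[:,0]-.425,P[:,1]+.145)<.07)&(P[:,2]>.009)&(P[:,2]<.04)
print(m.sum(),rect(P[m]),P[m].mean(0))
t=m&(P[:,2]>.017); print(t.sum(),rect(P[t]),P[t].mean(0), np.percentile(P[t][:,2],[5,50,95]))
E
```

```text
pos [ 0.4254 -0.1464  0.1189] yaw -16.19 tilt 0.07 w 0.0508 F [-0.3  0.3  0.8] t 2.65
shift units [-0.02 -0.03 -0.03] |.|/1.25 0.04 turn z units 0.0
2135 (array([ 426.2, -145.9]), array([ 19.4, 108.6]), 74.0) [ 0.42994701 -0.14718271  0.01861956]
1502 (array([ 426.2, -145.9]), array([ 19.2, 105.8]), 74.5) [ 0.42882293 -0.14686705  0.02010833] [0.01725802 0.02062394 0.02190597]
```

View pics/w1.png

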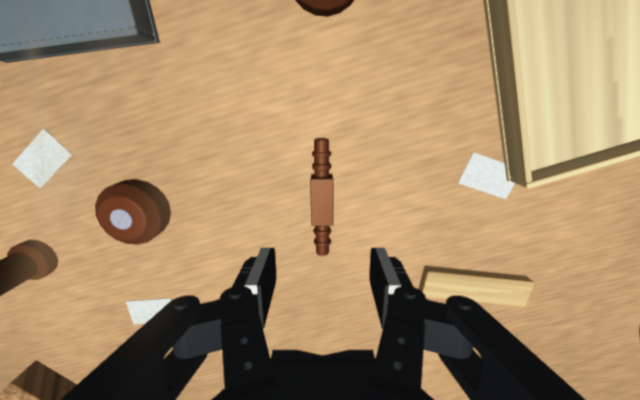

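Request:
jog_arm:
  plan:
    - [[0, 0, 0.6, 0, 0, 0], [0, 0, 0.8, 0, 0, 0], [0, 0, 0.8, 0, 0, 0], [0, 0, 0.4, 0, 0, 0], [0, 0, 0.2, 0, 0, 0], [0, 0, 0.08, 0, 0, 0], [0, 0, 0, 0, 0, 0]]

```text
time_s: 3.4
position: [0.4259, -0.1468, 0.0046]
tool_rot: [[0.961, -0.278, 0.001], [-0.278, -0.961, -0.001], [0.001, 0.0, -1.0]]
ft_force: [0.8, 0.3, 0.7]
grip_width: 0.0514
```

Request:
jog_arm:
  plan:
    - [[0, 0, 0, 0, 0, 0], [0, 0, 0, 0, 0, 0], [0, 0, 0, 0, 0, 0], [0, 0, 0, 0, 0, 0], [0, 0, 0, 0, 0, 0], [0, 0, 0, 0, 0, 0]]
  grip: -1
  squeeze: 40

```text
time_s: 4.0
position: [0.4258, -0.1468, 0.005]
tool_rot: [[0.96, -0.278, 0.001], [-0.278, -0.96, -0.001], [0.002, 0.001, -1.0]]
ft_force: [-0.8, -0.5, 6.0]
grip_width: 0.0189
```

Request:
jog_arm:
  plan:
    - [[0, 0, -0.3, 0, 0, 0], [0, 0, -0.6, 0, 0, 0], [0, 0, -0.8, 0, 0, -0.5], [0, 0, -0.8, 0, 0, -0.8], [0, 0, 0, 0, 0, -0.78], [0, 0, 0, 0, 0, 0]]

```text
time_s: 4.6
position: [0.4257, -0.1466, 0.1051]
tool_rot: [[1.0, 0.031, 0.002], [0.031, -1.0, -0.001], [0.002, 0.001, -1.0]]
ft_force: [0.5, 0.2, -0.9]
grip_width: 0.019
```

```bash
python3 to.py .490 -.423 .11 1.7
python3 - <<'E'
from h import *
p,d=vision.get_image("wrist"); cv2.imwrite("pics/w2.png",p[:,:,::-1])
E
```

```text
pos [ 0.4257 -0.1466  0.1051] yaw 1.77 tilt 0.13 w 0.019 F [ 0.5  0.2 -0.9] t 4.6
shift units [ 1.39  6.96 -0.11] |.|/1.25 5.68 turn z units 0.01
```

View pics/w2.png

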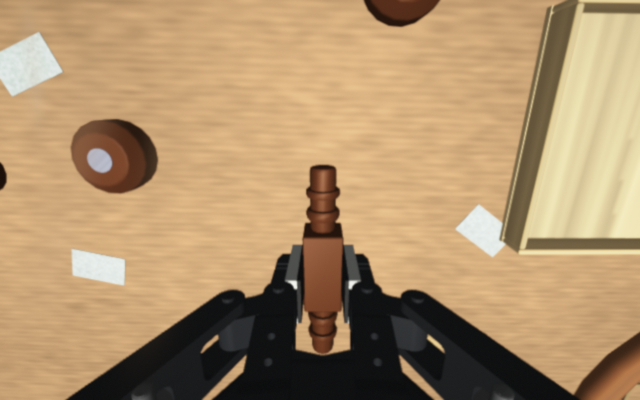

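Request:
jog_arm:
  plan:
    - [[0.1, 0.4, 0, 0, 0, 0], [0.2, 0.9, 0, 0, 0, 0], [0.2, 0.9, 0, 0, 0, 0], [0.2, 0.9, 0, 0, 0, 0], [0.2, 0.9, 0, 0, 0, 0], [0.2, 0.9, 0, 0, 0, 0], [0.2, 0.9, 0, 0, 0, 0], [0.1, 0.9, 0, 0, 0, 0], [0, 0.25, 0, 0, 0, 0], [0, 0, 0, 0, 0, 0]]

```text
time_s: 5.65
position: [0.489, -0.4243, 0.1027]
tool_rot: [[1.0, 0.027, -0.001], [0.027, -1.0, 0.001], [-0.001, -0.001, -1.0]]
ft_force: [-0.7, 0.9, -1.5]
grip_width: 0.0191
```

```bash
python3 to.py .490 -.423 .011 1.7
```

```text
pos [ 0.489  -0.4243  0.1027] yaw 1.52 tilt 0.09 w 0.0191 F [-0.7  0.9 -1.5] t 5.65
shift units [ 0.03 -0.03  2.29] |.|/1.25 1.83 turn z units -0.02
```

Request:
jog_arm:
  plan:
    - [[0, 0, 0.6, 0, 0, 0], [0, 0, 0.8, 0, 0, 0], [0, 0, 0.5, 0, 0, 0], [0, 0, 0.25, 0, 0, 0], [0, 0, 0.12, 0, 0, 0], [0, 0, 0, 0, 0, 0]]

```text
time_s: 6.25
position: [0.4898, -0.4224, 0.0135]
tool_rot: [[1.0, 0.03, 0.0], [0.03, -1.0, 0.0], [0.0, -0.0, -1.0]]
ft_force: [0.5, -0.4, -0.2]
grip_width: 0.019
```

```bash
python3 to.py .490 -.423 .011 1.7
```

```text
pos [ 0.4898 -0.4224  0.0135] yaw 1.71 tilt 0.0 w 0.019 F [ 0.5 -0.4 -0.2] t 6.25
shift units [0.   0.01 0.06] |.|/1.25 0.05 turn z units 0.0
```

Request:
jog_arm:
  plan:
    - [[0, 0, 0.06, 0, 0, 0], [0, 0, 0.03, 0, 0, 0], [0, 0, 0, 0, 0, 0]]

```text
time_s: 6.55
position: [0.4898, -0.4228, 0.0101]
tool_rot: [[1.0, 0.03, 0.0], [0.03, -1.0, -0.0], [0.0, 0.0, -1.0]]
ft_force: [0.3, 0.0, -0.1]
grip_width: 0.0186
```

Request:
jog_arm:
  plan:
    - [[0, 0, 0, 0, 0, 0], [0, 0, 0, 0, 0, 0], [0, 0, 0, 0, 0, 0], [0, 0, -0.4, 0, 0, 0], [0, 0, -0.8, 0, 0, 0], [0, 0, -0.9, 0, 0, 0], [0, 0, -0.9, 0, 0, 0], [0, 0, -0.4, 0, 0, 0], [0, 0, 0, 0, 0, 0]]
  grip: -0.1

```text
time_s: 7.45
position: [0.4904, -0.4235, 0.1485]
tool_rot: [[1.0, 0.03, 0.003], [0.03, -1.0, -0.004], [0.003, 0.004, -1.0]]
ft_force: [0.0, -0.2, 0.0]
grip_width: 0.0387
```

```bash
python3 to.py .592 -.196 .12 1.7
python3 - <<'E'
from h import *
p,d=vision.get_image("wrist"); cv2.imwrite("pics/w3.png",p[:,:,::-1])
cm=cam("wrist"); P,uv=cloud(cm,d)
from meas import rect
m=(np.hypot(P[:,0]-.49,P[:,1]+.424)<.065)&(P[:,2]>.014)&(P[:,2]<.04)
print(m.sum(),rect(P[m]),P[m].mean(0))
E
```

```text
pos [ 0.4904 -0.4235  0.1485] yaw 1.71 tilt 0.31 w 0.0387 F [ 0.  -0.2  0. ] t 7.45
shift units [ 2.71 -5.61  0.7 ] |.|/1.25 5.02 turn z units 0.0
2503 (array([ 488.1, -441.7]), array([110.1,  58.7]), 1.6) [ 0.49233047 -0.43499527  0.02225689]
```

View pics/w3.png

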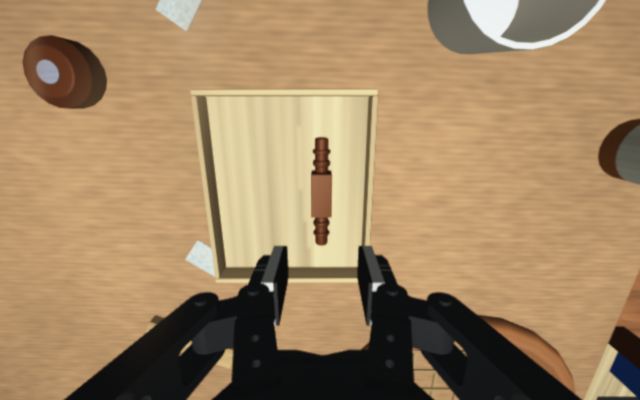

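Request:
jog_arm:
  plan:
    - [[0.2, -0.4, 0, 0, 0, 0], [0.44, -0.9, 0, 0, 0, 0], [0.44, -0.9, 0, 0, 0, 0], [0.44, -0.9, 0, 0, 0, 0], [0.44, -0.9, 0, 0, 0, 0], [0.44, -0.9, 0, 0, 0, 0], [0.31, -0.71, 0.3, 0, 0, 0], [0, 0, 0.4, 0, 0, 0], [0, 0, 0, 0, 0, 0]]
  grip: 1

```text
time_s: 8.4
position: [0.5903, -0.1925, 0.1143]
tool_rot: [[0.999, 0.032, -0.006], [0.032, -0.999, 0.003], [-0.006, -0.004, -1.0]]
ft_force: [1.0, 0.5, -0.1]
grip_width: 0.0854
```

```bash
cat > wl.py <<'E'
import sys
from h import *; from meas import rect
n,x,y,r,zl,zh=sys.argv[1],*map(float,sys.argv[2:7])
p,d=vision.get_image("wrist"); cv2.imwrite(f"pics/{n}.png",p[:,:,::-1])
cm=cam("wrist"); P,uv=cloud(cm,d)
m=(np.hypot(P[:,0]-x,P[:,1]-y)<r)&(P[:,2]>zl)&(P[:,2]<zh)
print(m.sum(),rect(P[m]),P[m].mean(0).round(4),'z95',np.percentile(P[m][:,2],95).round(4))
E
python3 to.py .592 -.196 .003 1.7; python3 wl.py w4 .592 -.196 .04 .03 .045
```

```text
pos [ 0.5903 -0.1925  0.1143] yaw 1.83 tilt 0.39 w 0.0854 F [ 1.   0.5 -0.1] t 8.4
shift units [0.06 0.1  2.78] |.|/1.25 2.23 turn z units 0.02
2820 (array([ 593. , -198.2]), array([51.8, 52.2]), 38.0) [ 0.5949 -0.198   0.0348] z95 0.0371
```

View pics/w4.png

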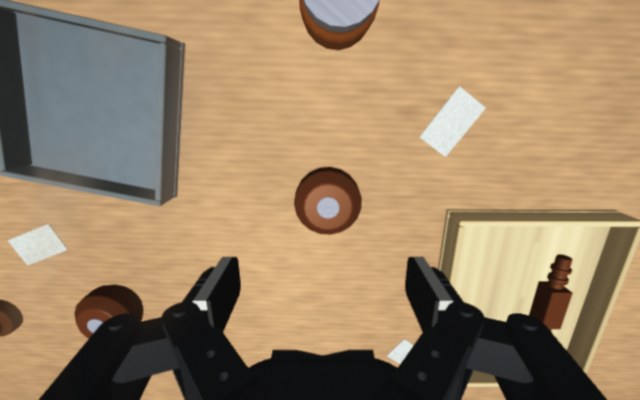

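Request:
jog_arm:
  plan:
    - [[0.07, 0.1, 0.5, 0, 0, 0], [0, 0, 0.8, 0, 0, 0], [0, 0, 0.7, 0, 0, 0], [0, 0, 0.45, 0, 0, 0], [0, 0, 0.2, 0, 0, 0], [0, 0, 0.08, 0, 0, 0], [0, 0, 0, 0, 0, 0]]

```text
time_s: 9.15
position: [0.5945, -0.1995, 0.0091]
tool_rot: [[1.0, 0.029, 0.001], [0.029, -1.0, -0.0], [0.001, 0.0, -1.0]]
ft_force: [0.5, 0.5, 0.6]
grip_width: 0.0852
```

Request:
jog_arm:
  plan:
    - [[0, 0, 0, 0, 0, 0], [0, 0, 0, 0, 0, 0], [0, 0, 0, 0, 0, 0], [0, 0, 0, 0, 0, 0], [0, 0, 0, 0, 0, 0], [0, 0, 0, 0, 0, 0]]
  grip: -1

```text
time_s: 9.75
position: [0.5947, -0.1992, 0.0101]
tool_rot: [[1.0, 0.03, 0.002], [0.03, -1.0, -0.001], [0.002, 0.001, -1.0]]
ft_force: [-2.1, 1.6, 6.2]
grip_width: 0.0557
```

Request:
jog_arm:
  plan:
    - [[0, 0, -0.3, 0, 0, 0], [0, 0, -0.6, 0, 0, 0], [0, 0, -0.9, 0, 0, 0], [0, 0, -0.9, 0, 0, 0], [0, 0, -0.6, 0, 0, 0], [0, 0, 0, 0, 0, 0]]

```text
time_s: 10.35
position: [0.5956, -0.1998, 0.1452]
tool_rot: [[1.0, 0.03, 0.007], [0.03, -1.0, -0.004], [0.007, 0.004, -1.0]]
ft_force: [0.5, 0.0, -1.5]
grip_width: 0.0556
```

```bash
python3 to.py .537 .381 .135 0; python3 wl.py w5 .592 -.196 .04 .03 .2
```

```text
pos [ 0.5956 -0.1998  0.1452] yaw 1.72 tilt 0.46 w 0.0556 F [ 0.5  0.  -1.5] t 10.35
shift units [ -1.03 -14.56   0.19] |.|/1.25 11.68 turn z units 0.2
13820 (array([ 596.3, -193.9]), array([72. , 56.8]), 63.1) [ 0.6009 -0.1967  0.168 ] z95 0.1952
```

View pics/w5.png

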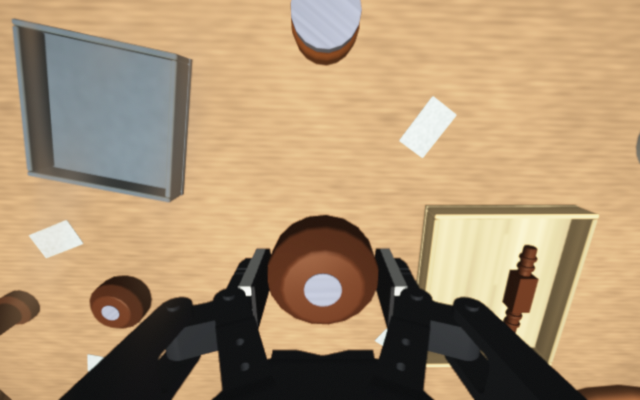

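Request:
jog_arm:
  plan:
    - [[0, -0.3, 0, 0, 0, 0.2], [0, -0.7, 0, 0, 0, 0], [-0.1, -1, 0, 0, 0, 0], [-0.1, -1, 0, 0, 0, 0], [-0.1, -1, 0, 0, 0, 0], [-0.1, -1, 0, 0, 0, 0], [-0.1, -1, 0, 0, 0, 0], [-0.1, -1, 0, 0, 0, 0], [-0.1, -1, 0, 0, 0, 0], [-0.1, -1, 0, 0, 0, 0]]

```text
time_s: 11.4
position: [0.5609, 0.1624, 0.1392]
tool_rot: [[1.0, -0.0, -0.003], [-0.0, -1.0, -0.0], [-0.003, 0.0, -1.0]]
ft_force: [0.6, -0.3, -1.2]
grip_width: 0.0558
```

Request:
jog_arm:
  plan:
    - [[-0.1, -1, 0, 0, 0, 0], [-0.1, -1, 0, 0, 0, 0], [0, -1, 0, 0, 0, 0], [0, -1, 0, 0, 0, 0], [0, -0.8, 0, 0, 0, 0], [0, -0.4, 0, 0, 0, 0], [0, 0, 0, 0, 0, 0]]

```text
time_s: 12.1
position: [0.5532, 0.3702, 0.139]
tool_rot: [[1.0, 0.002, -0.002], [0.002, -1.0, -0.001], [-0.002, 0.001, -1.0]]
ft_force: [-0.3, -0.8, -1.5]
grip_width: 0.0559
```

```bash
python3 to.py .537 .381 .015 0; python3 wl.py w6 .504 .381 .1 .025 .04
```

```text
pos [0.5532 0.3702 0.139 ] yaw 0.12 tilt 0.12 w 0.0559 F [-0.3 -0.8 -1.5] t 12.1
shift units [-0.4  -0.27  3.1 ] |.|/1.25 2.51 turn z units 0.01
2228 (array([508.3, 380. ]), array([160.5, 168.1]), 20.1) [0.5315 0.3895 0.0345] z95 0.0375
```

View pics/w6.png

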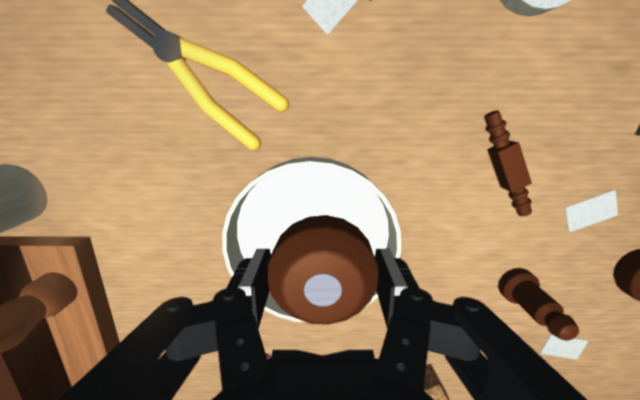

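Request:
jog_arm:
  plan:
    - [[-0.4, -0.27, 0.4, 0, 0, 0], [0, 0, 0.8, 0, 0, 0], [0, 0, 0.8, 0, 0, 0], [0, 0, 0.6, 0, 0, 0], [0, 0, 0.3, 0, 0, 0], [0, 0, 0.15, 0, 0, 0], [0, 0, 0, 0, 0, 0], [0, 0, 0, 0, 0, 0]]

```text
time_s: 12.95
position: [0.5388, 0.3797, 0.0198]
tool_rot: [[1.0, -0.0, 0.002], [-0.0, -1.0, 0.001], [0.002, -0.001, -1.0]]
ft_force: [-0.0, -0.1, -1.2]
grip_width: 0.0561
```

```bash
python3 to.py .537 .381 .015 0
```

```text
pos [0.5388 0.3797 0.0198] yaw -0.03 tilt 0.12 w 0.0561 F [-0.  -0.1 -1.2] t 12.95
shift units [-0.04 -0.03  0.12] |.|/1.25 0.11 turn z units -0.0
```

Request:
jog_arm:
  plan:
    - [[0, 0, 0.06, 0, 0, 0], [0, 0, 0.05, 0, 0, 0], [0, 0, 0, 0, 0, 0], [0, 0, 0, 0, 0, 0]]

```text
time_s: 13.35
position: [0.5384, 0.3799, 0.0151]
tool_rot: [[1.0, -0.0, 0.001], [-0.0, -1.0, 0.001], [0.001, -0.001, -1.0]]
ft_force: [-1.5, -0.6, 6.0]
grip_width: 0.0559
```

Request:
jog_arm:
  plan:
    - [[0, 0, 0, 0, 0, 0], [0, 0, 0, 0, 0, 0], [0, 0, 0, 0, 0, 0], [0, 0, -0.3, 0, 0, 0], [0, 0, -0.7, 0, 0, 0], [0, 0, -0.9, 0, 0, 0], [0, 0, -0.9, 0, 0, 0], [0, 0, -0.3, 0, 0, 0], [0, 0, 0, 0, 0, 0]]
  grip: 0.8

```text
time_s: 14.25
position: [0.5387, 0.38, 0.1406]
tool_rot: [[1.0, -0.0, 0.004], [-0.0, -1.0, 0.002], [0.004, -0.002, -1.0]]
ft_force: [-0.4, -0.2, -0.2]
grip_width: 0.0769
```

```bash
python3 to.py .463 .0205 .14 0; python3 wl.py w7 .537 .381 .04 .034 .05
```

```text
pos [0.5387 0.38   0.1406] yaw -0.01 tilt 0.25 w 0.0769 F [-0.4 -0.2 -0.2] t 14.25
shift units [-1.89  8.99 -0.01] |.|/1.25 7.35 turn z units -0.0
1926 (array([534.9, 379. ]), array([46.4, 46.2]), 27.4) [0.536  0.3788 0.037 ] z95 0.0385
```

View pics/w7.png

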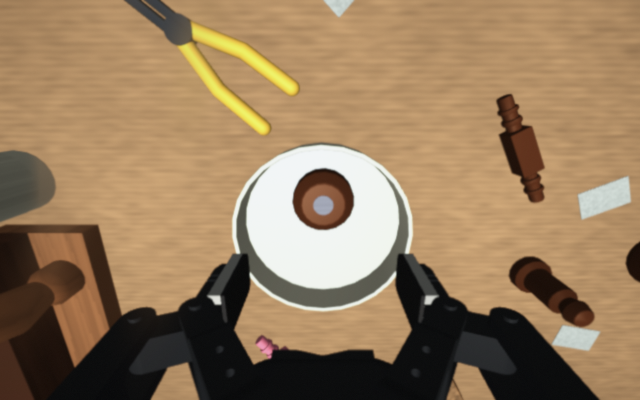

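Request:
jog_arm:
  plan:
    - [[-0.1, 0.5, 0, 0, 0, 0], [-0.2, 1, 0, 0, 0, 0], [-0.2, 1, 0, 0, 0, 0], [-0.2, 1, 0, 0, 0, 0], [-0.2, 1, 0, 0, 0, 0], [-0.2, 1, 0, 0, 0, 0], [-0.2, 1, 0, 0, 0, 0], [-0.2, 1, 0, 0, 0, 0], [-0.2, 1, 0, 0, 0, 0], [-0.19, 0.49, 0, 0, 0, 0]]
  grip: 1

```text
time_s: 15.3
position: [0.4611, 0.0178, 0.1367]
tool_rot: [[1.0, -0.002, -0.003], [-0.002, -1.0, 0.0], [-0.003, -0.0, -1.0]]
ft_force: [0.9, 0.4, -0.2]
grip_width: 0.0857
```

Request:
jog_arm:
  plan:
    - [[0, 0, 0.3, 0, 0, 0], [0, 0, 0, 0, 0, 0]]

```text
time_s: 15.5
position: [0.4609, 0.0198, 0.124]
tool_rot: [[1.0, -0.002, -0.005], [-0.002, -1.0, 0.001], [-0.005, -0.001, -1.0]]
ft_force: [-0.4, -0.4, 0.1]
grip_width: 0.0854
```

```bash
python3 to.py .463 .0205 .004 0; python3 wl.py w8 .463 .02 .04 .03 .045
```

```text
pos [0.4609 0.0198 0.124 ] yaw -0.1 tilt 0.3 w 0.0854 F [-0.4 -0.4  0.1] t 15.5
shift units [ 0.07 -0.01  3.  ] |.|/1.25 2.4 turn z units -0.01
2479 (array([464.3,  20.3]), array([50.3, 49.8]), 68.7) [0.4659 0.0203 0.0344] z95 0.0364
```

View pics/w8.png

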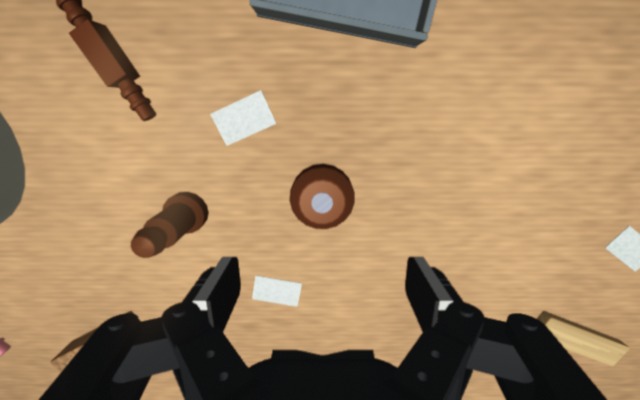

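Request:
jog_arm:
  plan:
    - [[0.07, 0, 0.5, 0, 0, 0], [0, 0, 0.8, 0, 0, 0], [0, 0, 0.8, 0, 0, 0], [0, 0, 0.5, 0, 0, 0], [0, 0, 0.3, 0, 0, 0], [0, 0, 0.13, 0, 0, 0], [0, 0, 0, 0, 0, 0], [0, 0, 0, 0, 0, 0]]

```text
time_s: 16.35
position: [0.4655, 0.0203, 0.0054]
tool_rot: [[1.0, 0.0, 0.001], [0.0, -1.0, -0.0], [0.001, 0.0, -1.0]]
ft_force: [-0.2, 0.1, -0.4]
grip_width: 0.0854
```

Request:
jog_arm:
  plan:
    - [[0, 0, 0, 0, 0, 0], [0, 0, 0, 0, 0, 0], [0, 0, 0, 0, 0, 0], [0, 0, 0, 0, 0, 0], [0, 0, 0, 0, 0, 0], [0, 0, 0, 0, 0, 0]]
  grip: -1

```text
time_s: 16.95
position: [0.4655, 0.0201, 0.0059]
tool_rot: [[1.0, -0.0, 0.001], [-0.0, -1.0, -0.0], [0.001, 0.0, -1.0]]
ft_force: [-1.5, 0.7, 10.1]
grip_width: 0.0563
```

Request:
jog_arm:
  plan:
    - [[0, 0, -0.3, 0, 0, 0], [0, 0, -0.6, 0, 0, 0], [0, 0, -0.9, 0, 0, 0], [0, 0, -0.9, 0, 0, 0], [0, 0, -0.9, 0, 0, 0], [0, 0, -0.4, 0, 0, 0], [0, 0, 0, 0, 0, 0]]

```text
time_s: 17.65
position: [0.466, 0.02, 0.1671]
tool_rot: [[1.0, -0.0, 0.005], [-0.0, -1.0, -0.001], [0.005, 0.001, -1.0]]
ft_force: [0.5, -0.0, -1.8]
grip_width: 0.0562
```

```bash
python3 to.py .471 .381 .160 0; python3 wl.py w9 .463 .02 .04 .03 .2
```

```text
pos [0.466  0.02   0.1671] yaw -0.01 tilt 0.29 w 0.0562 F [ 0.5 -0.  -1.8] t 17.65
shift units [ 0.12 -9.03  0.17] |.|/1.25 7.22 turn z units -0.0
11879 (array([467.8,  17.5]), array([59.5, 64.2]), 36.9) [0.4717 0.0198 0.1898] z95 0.195
```

View pics/w9.png

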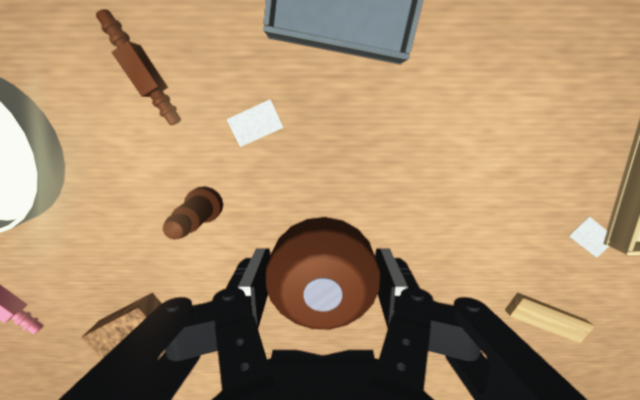

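Request:
jog_arm:
  plan:
    - [[0, -0.4, 0, 0, 0, 0], [0, -0.8, 0, 0, 0, 0], [0, -1, 0, 0, 0, 0], [0, -1, 0, 0, 0, 0], [0, -1, 0, 0, 0, 0], [0, -1, 0, 0, 0, 0], [0, -1, 0, 0, 0, 0], [0, -1, 0, 0, 0, 0], [0.05, -1, 0, 0, 0, 0], [0.05, -0.6, 0, 0, 0, 0]]

```text
time_s: 18.7
position: [0.4682, 0.3744, 0.1627]
tool_rot: [[1.0, 0.002, -0.003], [0.002, -1.0, -0.001], [-0.003, 0.001, -1.0]]
ft_force: [0.3, -1.4, -0.6]
grip_width: 0.0561
```

Request:
jog_arm:
  plan:
    - [[0, -0.25, 0.4, 0, 0, 0], [0, 0, 0.9, 0, 0, 0], [0, 0, 0, 0, 0, 0], [0, 0, 0, 0, 0, 0]]

```text
time_s: 19.1
position: [0.469, 0.3812, 0.1119]
tool_rot: [[1.0, -0.001, -0.003], [-0.001, -1.0, -0.002], [-0.003, 0.002, -1.0]]
ft_force: [-0.2, -0.6, -0.3]
grip_width: 0.0561
```

```bash
python3 to.py .471 .380 .012 0; python3 wl.py w10 .535 .38 .03 .034 .05
```

```text
pos [0.469  0.3812 0.1119] yaw -0.06 tilt 0.17 w 0.0561 F [-0.2 -0.6 -0.3] t 19.1
shift units [0.06 0.03 2.5 ] |.|/1.25 2.0 turn z units -0.01
4180 (array([537.1, 380.2]), array([54.1, 53.6]), 24.8) [0.5379 0.3799 0.0395] z95 0.0421
```

View pics/w10.png

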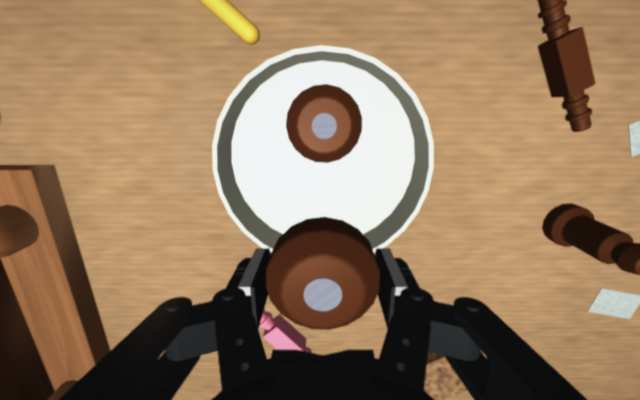

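Request:
jog_arm:
  plan:
    - [[0, 0, 0.5, 0, 0, 0], [0, 0, 0.8, 0, 0, 0], [0, 0, 0.6, 0, 0, 0], [0, 0, 0.35, 0, 0, 0], [0, 0, 0.15, 0, 0, 0], [0, 0, 0.05, 0, 0, 0], [0, 0, 0, 0, 0, 0], [0, 0, 0, 0, 0, 0]]

```text
time_s: 19.95
position: [0.4698, 0.3824, 0.016]
tool_rot: [[1.0, -0.0, 0.002], [-0.0, -1.0, 0.001], [0.002, -0.001, -1.0]]
ft_force: [-0.6, -0.0, -0.5]
grip_width: 0.0559
```

Request:
jog_arm:
  plan:
    - [[0, 0, 0.06, 0, 0, 0], [0, 0, 0.05, 0, 0, 0], [0, 0, 0, 0, 0, 0], [0, 0, 0, 0, 0, 0]]

```text
time_s: 20.35
position: [0.4694, 0.3822, 0.011]
tool_rot: [[1.0, -0.0, 0.001], [-0.0, -1.0, 0.0], [0.001, -0.0, -1.0]]
ft_force: [-1.9, -0.5, 5.5]
grip_width: 0.056
```

Request:
jog_arm:
  plan:
    - [[0, 0, 0, 0, 0, 0], [0, 0, 0, 0, 0, 0], [0, 0, 0, 0, 0, 0], [0, 0, -0.3, 0, 0, 0], [0, 0, -0.7, 0, 0, 0], [0, 0, -0.9, 0, 0, 0], [0, 0, -0.9, 0, 0, 0], [0, 0, -0.9, 0, 0, 0], [0, 0, 0, 0, 0, 0], [0, 0, 0, 0, 0, 0]]
  grip: 0.8

```text
time_s: 21.35
position: [0.4693, 0.3821, 0.1596]
tool_rot: [[1.0, -0.0, 0.002], [-0.0, -1.0, 0.001], [0.002, -0.001, -1.0]]
ft_force: [1.0, 0.2, -0.1]
grip_width: 0.0771
```

```bash
python3 to.py .579 .192 .12 28.4; python3 wl.py w11 .47 .381 .03 .034 .05
```

```text
pos [0.4693 0.3821 0.1596] yaw -0.01 tilt 0.1 w 0.0771 F [ 1.   0.2 -0.1] t 21.35
shift units [2.74 4.75 0.99] |.|/1.25 4.46 turn z units -3.31
1844 (array([466.7, 381.3]), array([48.1, 47.6]), 36.9) [0.468  0.3814 0.0376] z95 0.0394
```

View pics/w11.png

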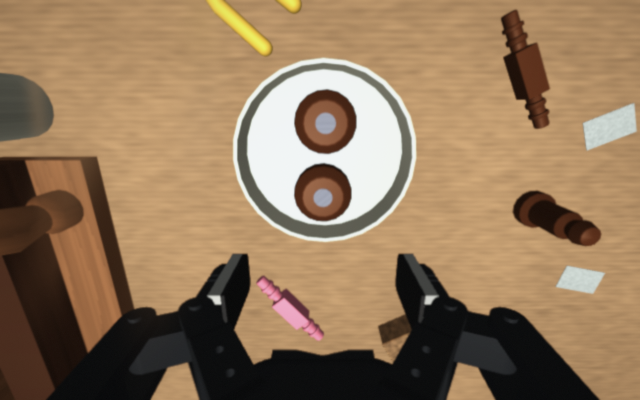

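Request:
jog_arm:
  plan:
    - [[0.27, 0.48, 0, 0, 0, 0], [0.5, 0.85, 0, 0, 0, 0], [0.5, 0.85, 0, 0, 0, 0], [0.5, 0.85, 0, 0, 0, 0], [0.5, 0.85, 0, 0, 0, 0], [0.47, 0.87, 0, 0, 0, -0.3], [0, 0, 0.5, 0, 0, -0.9], [0, 0, 0.5, 0, 0, -0.9], [0, 0, 0, 0, 0, -0.9], [0, 0, 0, 0, 0, -0.3]]
  grip: 0.2

```text
time_s: 22.4
position: [0.5779, 0.1918, 0.1163]
tool_rot: [[0.878, 0.478, -0.005], [0.478, -0.878, -0.001], [-0.004, -0.002, -1.0]]
ft_force: [0.2, 0.8, 0.1]
grip_width: 0.0513
```

Request:
jog_arm:
  plan:
    - [[0, 0, 0, 0, 0, 0], [0, 0, 0, 0, 0, 0]]

```text
time_s: 22.6
position: [0.5784, 0.192, 0.1177]
tool_rot: [[0.881, 0.474, -0.002], [0.474, -0.881, -0.0], [-0.002, -0.001, -1.0]]
ft_force: [-0.2, 0.3, -0.0]
grip_width: 0.051
```

```bash
python3 to.py .580 .192 .0045 28.4; python3 wl.py w12 .58 .192 .065 .009 .04
```

```text
pos [0.5784 0.192  0.1177] yaw 28.26 tilt 0.1 w 0.051 F [-0.2  0.3 -0. ] t 22.6
shift units [0.04 0.02 2.83] |.|/1.25 2.26 turn z units -0.02
2183 (array([580.5, 192.9]), array([109.2,  19.8]), 28.5) [0.5841 0.1947 0.0183] z95 0.0214
```

View pics/w12.png

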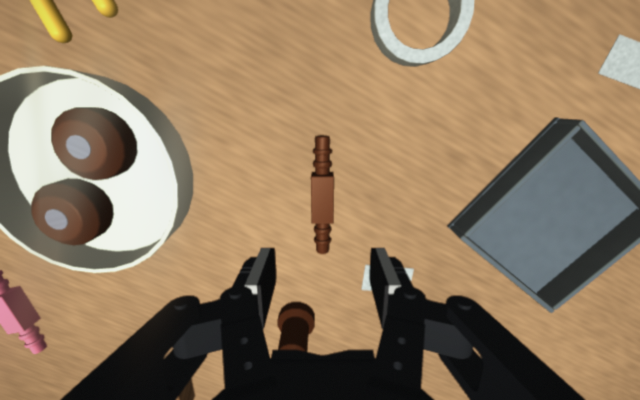

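Request:
jog_arm:
  plan:
    - [[0.04, 0, 0.6, 0, 0, 0], [0, 0, 0.8, 0, 0, 0], [0, 0, 0.8, 0, 0, 0], [0, 0, 0.4, 0, 0, 0], [0, 0, 0.2, 0, 0, 0], [0, 0, 0.03, 0, 0, 0], [0, 0, 0, 0, 0, 0]]

```text
time_s: 23.35
position: [0.5807, 0.1929, 0.006]
tool_rot: [[0.88, 0.475, 0.001], [0.475, -0.88, 0.0], [0.001, 0.0, -1.0]]
ft_force: [-0.4, -0.5, 0.6]
grip_width: 0.0514
```

Request:
jog_arm:
  plan:
    - [[0, 0, 0, 0, 0, 0], [0, 0, 0, 0, 0, 0], [0, 0, 0, 0, 0, 0], [0, 0, 0, 0, 0, 0], [0, 0, 0, 0, 0, 0], [0, 0, 0, 0, 0, 0]]
  grip: -1

```text
time_s: 23.95
position: [0.5808, 0.1929, 0.0063]
tool_rot: [[0.88, 0.475, 0.002], [0.475, -0.88, 0.0], [0.002, 0.001, -1.0]]
ft_force: [-0.7, 0.4, 6.8]
grip_width: 0.0188
```

Request:
jog_arm:
  plan:
    - [[0, 0, -0.3, 0, 0, 0], [0, 0, -0.6, 0, 0, 0], [0, 0, -0.9, 0, 0, 0.3], [0, 0, -0.9, 0, 0, 0.7], [0, 0, -0.6, 0, 0, 0.9], [0, 0, 0, 0, 0, 0.9], [0, 0, 0, 0, 0, 0.3], [0, 0, 0, 0, 0, 0]]

```text
time_s: 24.75
position: [0.5801, 0.1928, 0.1381]
tool_rot: [[1.0, 0.03, 0.001], [0.03, -1.0, 0.0], [0.001, -0.0, -1.0]]
ft_force: [0.2, -0.5, -0.2]
grip_width: 0.019
```

```bash
python3 to.py .490 -.358 .135 1.7; python3 wl.py w13 .58 .192 .065 .05 .2
```

```text
pos [0.5801 0.1928 0.1381] yaw 1.69 tilt 0.03 w 0.019 F [ 0.2 -0.5 -0.2] t 24.75
shift units [-2.66 13.7   0.08] |.|/1.25 11.16 turn z units -0.0
17294 (array([580.7, 191.7]), array([85.4, 84.6]), 46.1) [0.5869 0.1925 0.1732] z95 0.1979
```

View pics/w13.png

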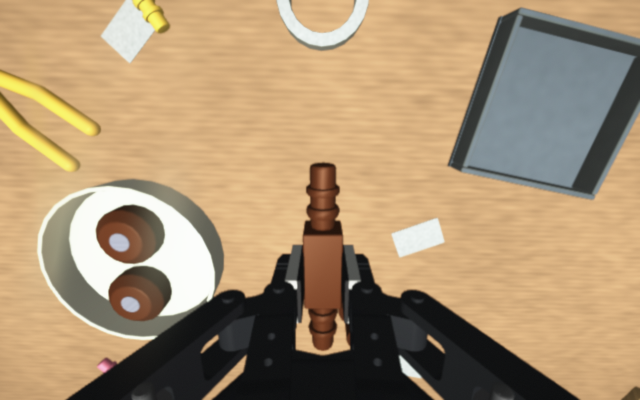

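Spindle held straight at (322,265). Carrying it to the long tray.

Request:
jog_arm:
  plan:
    - [[-0.05, 0.3, 0, 0, 0, 0], [-0.15, 0.7, 0, 0, 0, 0], [-0.19, 1, 0, 0, 0, 0], [-0.19, 1, 0, 0, 0, 0], [-0.19, 1, 0, 0, 0, 0], [-0.19, 1, 0, 0, 0, 0], [-0.19, 1, 0, 0, 0, 0], [-0.19, 1, 0, 0, 0, 0], [-0.19, 1, 0, 0, 0, 0], [-0.19, 1, 0, 0, 0, 0]]

```text
time_s: 25.8
position: [0.5211, -0.1712, 0.1374]
tool_rot: [[1.0, 0.03, -0.0], [0.03, -1.0, -0.0], [-0.0, 0.0, -1.0]]
ft_force: [0.2, -0.2, 0.1]
grip_width: 0.019
```

Request:
jog_arm:
  plan:
    - [[-0.19, 1, 0, 0, 0, 0], [-0.19, 1, 0, 0, 0, 0], [-0.19, 1, 0, 0, 0, 0], [-0.19, 1, 0, 0, 0, 0], [-0.18, 0.5, 0, 0, 0, 0], [0, 0.2, 0, 0, 0, 0], [0, 0, 0.5, 0, 0, 0], [0, 0, 0, 0, 0, 0], [0, 0, 0, 0, 0, 0]]

```text
time_s: 26.7
position: [0.4903, -0.3573, 0.1175]
tool_rot: [[1.0, 0.031, -0.001], [0.031, -1.0, 0.001], [-0.001, -0.001, -1.0]]
ft_force: [0.2, -0.6, 0.2]
grip_width: 0.0191
```

```bash
python3 to.py .490 -.358 .0125 1.7; python3 wl.py w14 .49 -.424 .065 .014 .04
```

```text
pos [ 0.4903 -0.3573  0.1175] yaw 1.77 tilt 0.05 w 0.0191 F [ 0.2 -0.6  0.2] t 26.7
shift units [-0.01  0.02  2.63] |.|/1.25 2.1 turn z units 0.01
3831 (array([ 489.8, -442.7]), array([109.2,  58.9]), 1.4) [ 0.4937 -0.4395  0.024 ] z95 0.0309
```

View pics/w14.png

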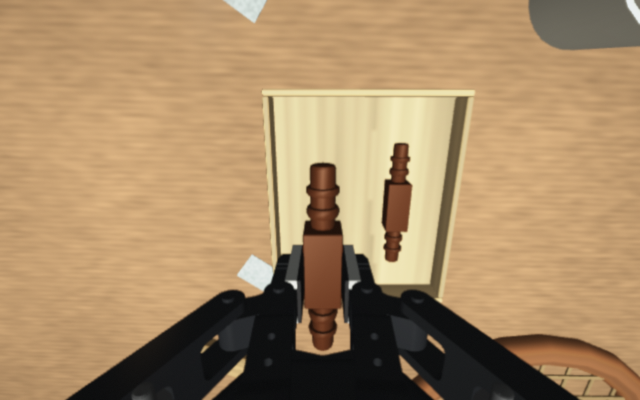

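Request:
jog_arm:
  plan:
    - [[0, 0, 0.5, 0, 0, 0], [0, 0, 0.8, 0, 0, 0], [0, 0, 0.7, 0, 0, 0], [0, 0, 0.4, 0, 0, 0], [0, 0, 0.15, 0, 0, 0], [0, 0, 0.08, 0, 0, 0], [0, 0, 0, 0, 0, 0], [0, 0, 0, 0, 0, 0]]

```text
time_s: 27.55
position: [0.4907, -0.3584, 0.0133]
tool_rot: [[1.0, 0.03, 0.001], [0.03, -1.0, -0.001], [0.001, 0.001, -1.0]]
ft_force: [0.1, -0.2, 0.0]
grip_width: 0.0191
```

Request:
jog_arm:
  plan:
    - [[0, 0, 0.03, 0, 0, 0], [0, 0, 0, 0, 0, 0]]

```text
time_s: 27.75
position: [0.4903, -0.3582, 0.0114]
tool_rot: [[1.0, 0.03, 0.001], [0.03, -1.0, -0.001], [0.001, 0.001, -1.0]]
ft_force: [-0.3, 0.8, 1.6]
grip_width: 0.0187
```

Request:
jog_arm:
  plan:
    - [[0, 0, 0, 0, 0, 0], [0, 0, 0, 0, 0, 0], [0, 0, 0, 0, 0, 0], [0, 0, -0.3, 0, 0, 0], [0, 0, -0.7, 0, 0, 0], [0, 0, -0.9, 0, 0, 0], [0, 0, -0.9, 0, 0, 0], [0, 0, -0.9, 0, 0, 0], [0, 0, 0, 0, 0, 0], [0, 0, 0, 0, 0, 0]]
  grip: -0.1

```text
time_s: 28.75
position: [0.4902, -0.3581, 0.16]
tool_rot: [[1.0, 0.03, 0.001], [0.03, -1.0, -0.001], [0.001, 0.001, -1.0]]
ft_force: [0.0, 0.0, -0.9]
grip_width: 0.0381
```

```bash
python3 to.py .443 .152 .16 0; python3 wl.py w15 .49 -.391 .055 .014 .04
```

```text
pos [ 0.4902 -0.3581  0.16  ] yaw 1.71 tilt 0.1 w 0.0381 F [ 0.   0.  -0.9] t 28.75
shift units [ -0.8  -12.78  -0.02] |.|/1.25 10.25 turn z units 0.2
2947 (array([ 490.1, -390.7]), array([96.5, 84.2]), 1.3) [ 0.4921 -0.3909  0.0221] z95 0.025
```

View pics/w15.png

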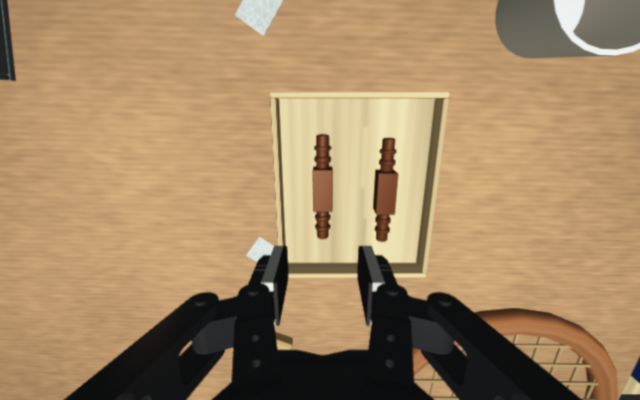

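Request:
jog_arm:
  plan:
    - [[0, -0.4, 0, 0, 0, 0.2], [-0.08, -1, 0, 0, 0, 0], [-0.1, -1, 0, 0, 0, 0], [-0.1, -1, 0, 0, 0, 0], [-0.1, -1, 0, 0, 0, 0], [-0.1, -1, 0, 0, 0, 0], [-0.1, -1, 0, 0, 0, 0], [-0.1, -1, 0, 0, 0, 0], [-0.1, -1, 0, 0, 0, 0], [-0.1, -1, 0, 0, 0, 0]]
  grip: 0.4

```text
time_s: 29.8
position: [0.4536, 0.0195, 0.1579]
tool_rot: [[1.0, -0.0, -0.002], [-0.0, -1.0, 0.001], [-0.002, -0.001, -1.0]]
ft_force: [0.7, 0.1, -0.8]
grip_width: 0.0597
```

Request:
jog_arm:
  plan:
    - [[-0.1, -1, 0, 0, 0, 0], [-0.1, -1, 0, 0, 0, 0], [-0.1, -1, 0, 0, 0, 0], [-0.1, -0.4, 0, 0, 0, 0], [0, 0, 0, 0, 0, 0], [0, 0, 0, 0, 0, 0]]

```text
time_s: 30.4
position: [0.4383, 0.1537, 0.1582]
tool_rot: [[1.0, 0.001, -0.002], [0.0, -1.0, -0.0], [-0.002, 0.0, -1.0]]
ft_force: [0.1, 0.1, 0.2]
grip_width: 0.0595
```

```bash
python3 to.py .443 .152 .018 0; python3 wl.py w16 .443 .152 .03 .065 .085;python3 wl.py w16 .443 .152 .04 .006 .016
```

```text
pos [0.4383 0.1537 0.1582] yaw 0.03 tilt 0.1 w 0.0595 F [0.1 0.1 0.2] t 30.4
shift units [0.12 0.04 3.51] |.|/1.25 2.81 turn z units 0.0
582 (array([445.3, 150.9]), array([20.5, 22.8]), 9.6) [0.4466 0.1508 0.0763] z95 0.0801
315 (array([449., 151.]), array([29.4, 39.3]), 0.0) [0.4537 0.1508 0.0133] z95 0.0157
```

View pics/w16.png

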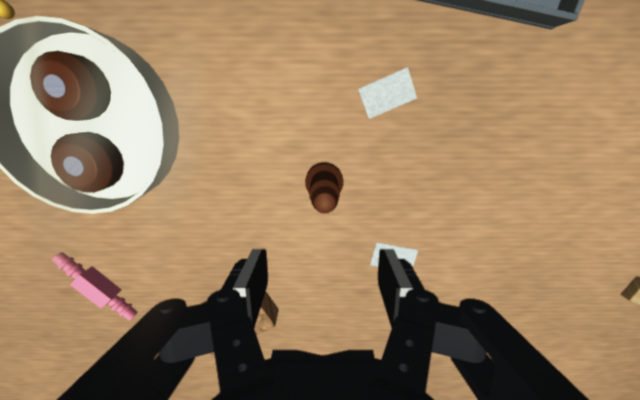

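Request:
jog_arm:
  plan:
    - [[0.15, 0.07, 0.3, 0, 0, 0], [0, 0, 0.6, 0, 0, 0], [0, 0, 0.7, 0, 0, 0], [0, 0, 0.7, 0, 0, 0], [0, 0, 0.6, 0, 0, 0], [0, 0, 0.35, 0, 0, 0], [0, 0, 0.2, 0, 0, 0], [0, 0, 0, 0, 0, 0], [0, 0, 0, 0, 0, 0]]

```text
time_s: 31.4
position: [0.4451, 0.1508, 0.0212]
tool_rot: [[1.0, -0.001, 0.001], [-0.001, -1.0, 0.0], [0.001, -0.0, -1.0]]
ft_force: [0.0, -0.4, -0.1]
grip_width: 0.0599
```

Request:
jog_arm:
  plan:
    - [[0, 0, 0, 0, 0, 0], [0, 0, 0, 0, 0, 0], [0, 0, 0, 0, 0, 0], [0, 0, 0, 0, 0, 0], [0, 0, 0, 0, 0, 0], [0, 0, 0, 0, 0, 0]]
  grip: -1

```text
time_s: 32.0
position: [0.445, 0.1511, 0.0216]
tool_rot: [[1.0, 0.0, 0.001], [0.0, -1.0, -0.0], [0.001, 0.0, -1.0]]
ft_force: [-1.1, -0.8, 6.1]
grip_width: 0.0271
```

Request:
jog_arm:
  plan:
    - [[0, 0, -0.3, 0, 0, 0], [0, 0, -0.6, 0, 0, 0], [0, 0, -0.9, 0, 0, 0], [0, 0, -0.9, 0, 0, 0], [0, 0, -0.3, 0, 0, 0], [0, 0, 0, 0, 0, 0], [0, 0, 0, 0, 0, 0]]

```text
time_s: 32.7
position: [0.4442, 0.1511, 0.1403]
tool_rot: [[1.0, -0.0, -0.001], [-0.0, -1.0, -0.0], [-0.001, 0.0, -1.0]]
ft_force: [0.9, 0.1, -1.3]
grip_width: 0.0267
```

```bash
python3 to.py .662 -.004 .13 0; python3 wl.py w17 .443 .152 .05 .06 .3
python3 - <<'E'
from h import *
p,d=vision.get_image("side"); cv2.imwrite("pics/s17.png",cv2.resize(p[130:330,200:520,::-1],None,fx=2.5,fy=2.5))
E
```

```text
pos [0.4442 0.1511 0.1403] yaw -0.01 tilt 0.05 w 0.0267 F [ 0.9  0.1 -1.3] t 32.7
shift units [5.45 3.88 0.25] |.|/1.25 5.35 turn z units -0.0
38025 (array([448.9, 151.2]), array([98.2, 34.6]), 90.0) [0.4534 0.1518 0.2007] z95 0.23
```

View pics/w17.png

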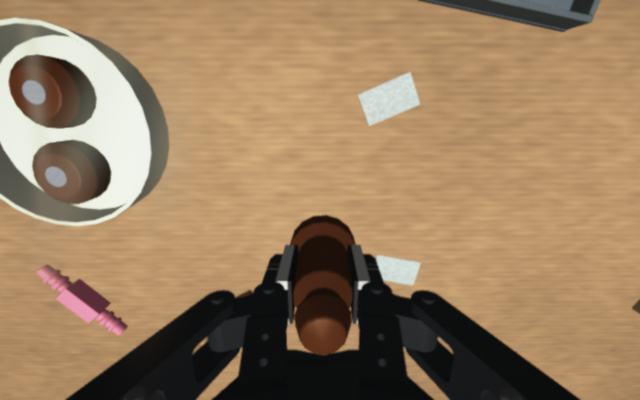

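View pics/s17.png

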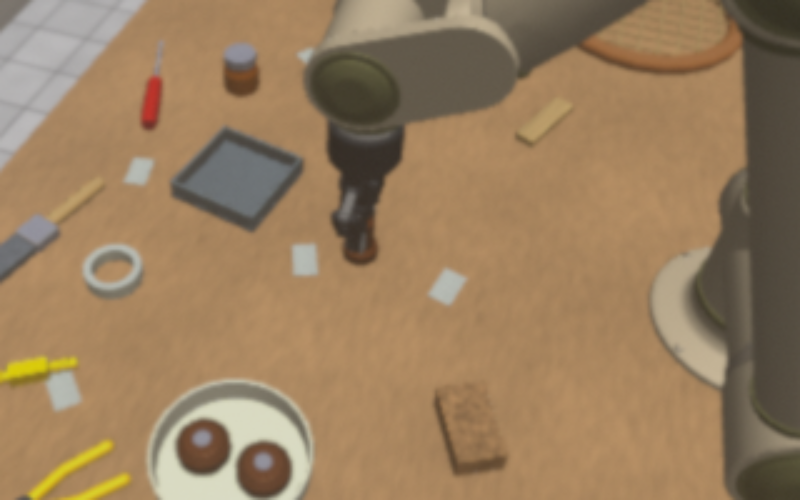

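Request:
jog_arm:
  plan:
    - [[0.3, 0.2, 0, 0, 0, 0], [0.6, 0.4, 0, 0, 0, 0], [0.8, 0.6, 0, 0, 0, 0], [0.8, 0.6, 0, 0, 0, 0], [0.8, 0.6, 0, 0, 0, 0], [0.8, 0.6, 0, 0, 0, 0], [0.8, 0.5, 0, 0, 0, 0], [0.5, 0.3, 0, 0, 0, 0], [0.1, 0.1, 0, 0, 0, 0], [0, 0, 0, 0, 0, 0]]

```text
time_s: 33.8
position: [0.6646, -0.0058, 0.1396]
tool_rot: [[1.0, -0.001, -0.002], [-0.001, -1.0, 0.0], [-0.002, -0.0, -1.0]]
ft_force: [-0.4, 0.4, -1.0]
grip_width: 0.0269
```

```bash
python3 to.py .662 -.004 .028 0; python3 wl.py w18 .663 -.004 .1 .022 .034
```

```text
pos [ 0.6646 -0.0058  0.1396] yaw -0.06 tilt 0.1 w 0.0269 F [-0.4  0.4 -1. ] t 33.8
shift units [-0.06 -0.04  2.79] |.|/1.25 2.23 turn z units -0.01
2939 (array([661.1,  -3.5]), array([130.6, 129.8]), 79.8) [ 0.6817 -0.0015  0.0295] z95 0.0317
```

View pics/w18.png

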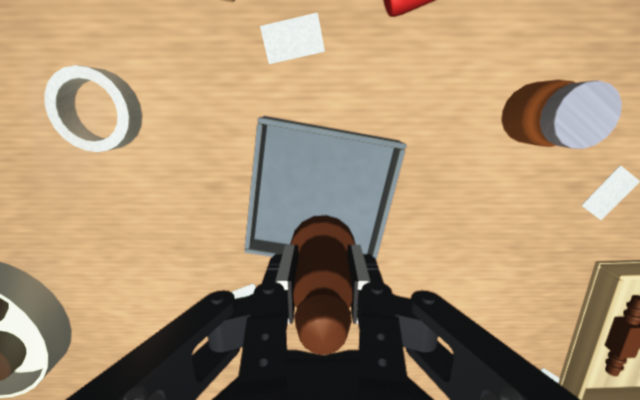

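Request:
jog_arm:
  plan:
    - [[-0.06, -0.04, 0.4, 0, 0, 0], [0, 0, 0.7, 0, 0, 0], [0, 0, 0.7, 0, 0, 0], [0, 0, 0.5, 0, 0, 0], [0, 0, 0.3, 0, 0, 0], [0, 0, 0.15, 0, 0, 0], [0, 0, 0, 0, 0, 0], [0, 0, 0, 0, 0, 0]]

```text
time_s: 34.65
position: [0.6626, -0.0033, 0.032]
tool_rot: [[1.0, 0.0, 0.002], [0.0, -1.0, -0.0], [0.002, 0.0, -1.0]]
ft_force: [-0.3, -0.4, -1.3]
grip_width: 0.0264
```

Request:
jog_arm:
  plan:
    - [[0, 0, 0.04, 0, 0, 0], [0, 0, 0, 0, 0, 0], [0, 0, 0, 0, 0, 0]]

```text
time_s: 34.95
position: [0.6623, -0.0034, 0.0297]
tool_rot: [[1.0, -0.0, 0.0], [-0.0, -1.0, -0.0], [0.0, 0.0, -1.0]]
ft_force: [-0.2, 0.5, -1.4]
grip_width: 0.0267
```

Request:
jog_arm:
  plan:
    - [[0, 0, 0.05, 0, 0, 0], [0, 0, 0.03, 0, 0, 0], [0, 0, 0, 0, 0, 0], [0, 0, 0, 0, 0, 0]]

```text
time_s: 35.35
position: [0.6623, -0.0033, 0.0267]
tool_rot: [[1.0, -0.0, 0.001], [-0.0, -1.0, -0.0], [0.001, 0.0, -1.0]]
ft_force: [-2.5, 0.5, 5.1]
grip_width: 0.0267
```

Request:
jog_arm:
  plan:
    - [[0, 0, 0, 0, 0, 0], [0, 0, 0, 0, 0, 0], [0, 0, 0, 0, 0, 0], [0, 0, 0, 0, 0, 0], [0, 0, -0.3, 0, 0, 0], [0, 0, -0.6, 0, 0, 0], [0, 0, -0.8, 0, 0, 0], [0, 0, -0.8, 0, 0, 0], [0, 0, -0.8, 0, 0, 0], [0, 0, -0.4, 0, 0, 0]]
  grip: 0.4

```text
time_s: 36.35
position: [0.6629, -0.0034, 0.1785]
tool_rot: [[1.0, -0.0, 0.005], [-0.0, -1.0, -0.001], [0.005, 0.001, -1.0]]
ft_force: [0.4, 0.2, 0.8]
grip_width: 0.0597
```

Request:
jog_arm:
  plan:
    - [[-0.5, 0, -0.6, 0, 0, 0], [-0.9, 0, -0.6, 0, 0, 0], [-0.9, 0, -0.6, 0, 0, 0], [-0.9, 0, 0, 0, 0, 0], [-0.9, 0, 0, 0, 0, 0], [-0.5, 0, 0, 0, 0, 0], [0, 0, 0, 0, 0, 0], [0, 0, 0, 0, 0, 0], [0, 0, 0, 0, 0, 0]]

```text
time_s: 37.25
position: [0.4791, -0.0034, 0.2464]
tool_rot: [[1.0, -0.0, 0.001], [-0.0, -1.0, -0.0], [0.001, 0.0, -1.0]]
ft_force: [0.3, 0.2, 0.7]
grip_width: 0.06
```

```bash
python3 to.py .662 -.004 .2 0; python3 wl.py w19 .662 -.004 .04 .07 .095
python3 - <<'E'
from h import *; from meas import *
p,d=vision.get_image("side"); cv2.imwrite("pics/s19.png",cv2.resize(p[100:350,200:520,::-1],None,fx=2.3,fy=2.3))
p,d=vision.get_image("top"); cv2.imwrite("pics/t19.png",cv2.resize(p[80:300,130:530,::-1],None,fx=2,fy=2)); cm=cam("top")
for nm,c,r,zl,zh in (("foot1",(.535,.38),.03,.035,.06),("foot2",(.469,.381),.03,.035,.06),("sp1",(.49,-.423),.06,.018,.04),("sp2",(.49,-.358),.06,.018,.04),("jar",(.732,-.196),.04,.05,.08),("tape",(.741,.195),.05,.012,.04),("fin",(.662,-.004),.03,.07,.1)):
    P,uv=blob("top",p,d,cm,c,r,zl,zh)
    if nm[:2]=="sp": P=P[abs(P[:,1]-c[1])<.016]
    if len(P): print(nm,len(P),P.mean(0).round(3),rect(P),'zmax',np.percentile(P[:,2],97).round(3))
z=np.load("top0.npz")['d']
for nm,c,r,zl,zh in (("jar",(.732,-.196),.04,.05,.08),("tape",(.741,.195),.05,.012,.04)):
    P,uv=blob("top",p,z,cm,c,r,zl,zh); print('before',nm,P.mean(0).round(3))
E
```

```text
pos [ 0.4791 -0.0034  0.2464] yaw -0.01 tilt 0.04 w 0.06 F [0.3 0.2 0.7] t 37.25
shift units [4.57 0.01 1.16] |.|/1.25 3.77 turn z units -0.0
87 (array([652.,  -4.]), array([ 4.4, 17.8]), 1.6) [ 0.6517 -0.0039  0.0757] z95 0.0794
foot1 260 [0.536 0.377 0.039] (array([535.2, 377.5]), array([49.4, 47.8]), 27.4) zmax 0.042
foot2 275 [0.468 0.381 0.039] (array([469.5, 380.6]), array([51.8, 47.6]), 75.9) zmax 0.042
sp1 271 [ 0.489 -0.421  0.024] (array([ 489.9, -421.5]), array([107.2,  20.8]), 0.7) zmax 0.029
sp2 274 [ 0.49  -0.357  0.024] (array([ 490.3, -358. ]), array([107.6,  21. ]), 1.6) zmax 0.029
jar 294 [ 0.737 -0.197  0.065] (array([ 737.9, -198.3]), array([46.4, 46.5]), 43.2) zmax 0.069
tape 299 [0.742 0.196 0.021] (array([741.9, 195.9]), array([69.7, 70.7]), 36.5) zmax 0.025
fin 65 [ 0.659 -0.004  0.081] (array([659.8,  -4. ]), array([19.3, 20.5]), 1.0) zmax 0.086
before jar [ 0.737 -0.197  0.065]
before tape [0.741 0.196 0.021]
```

View pics/w19.png

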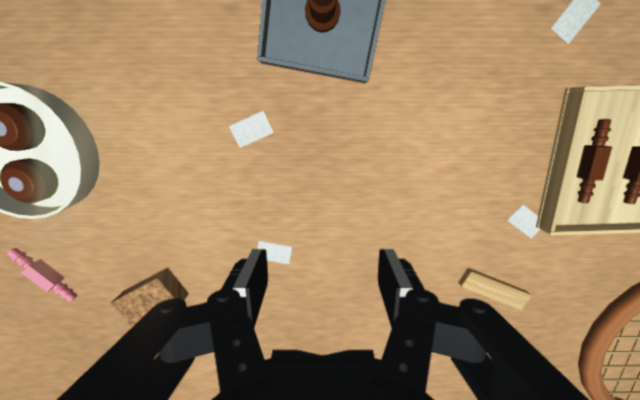

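View pics/s19.png

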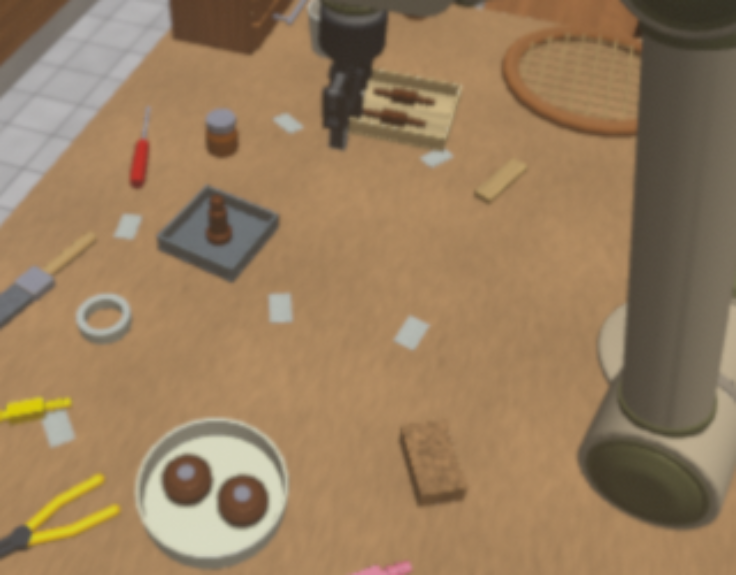

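View pics/t19.png

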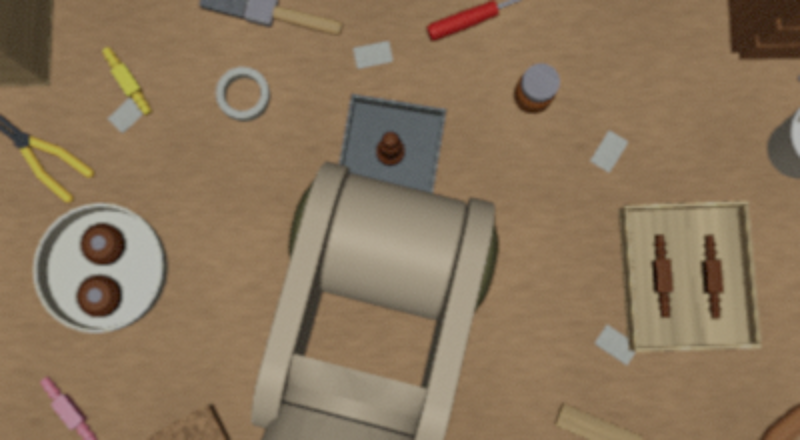

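All the pictures agree. The feet stand in the tub at crop pixels (103,243) and (99,296), and the finial stands in the square tray at (390,148). The spindles lie flat in the long tray at (662,275) and (713,275), and the jar and tape haven't moved.

```bash
python3 -c "
from rig import close_job
print(close_job())"
```

```text
the job is handed in; nothing more can be done
None
```

All five parts are sorted and I handed the job in at about 37 s. It reports no verdict, so what follows comes from my last camera checks. I let each part touch down before opening the fingers, and then moved the gripper clear.

| Part | Where it ended up | Limit |
|---|---|---|
| Bun feet | upright in the tub, about 31 and 36 mm from its middle | 60 mm |
| Finial | upright in the square tray, within about 4 mm of its middle | 42 mm each way |
| Spindles | flat in the long tray, about 64 mm apart; about 31 and 33 mm across its middle, within about 1° of lengthwise | 70 mm across, 0.3 rad |

- **Jar and tape:** both are where they were at the start, to within 1 mm.
- **Disagreements:** no check failed. Depth readings ran 1–4 mm high throughout. The final wrist picture caught only the finial's near edge, so its position comes from the top camera.

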